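# Find the softest of three shock mounts and mark it

### The arm

A 6-joint arm with a two-finger parallel gripper is mounted at the origin on a cart in front of the work surface, level with it; the furniture and walls round the work are solid. World frame = base frame: x ahead of the robot, y to its left, z up, the work surface at z = 0. Lengths are in m, angles in degrees, forces in N, time in s.
With the tool pointing down it reaches from about 0.4 to 0.825 m from the base axis. Payload 7 kg.
Tool frame: the origin (TCP) lies midway between the tips of the shut fingers; the grasp point (between the pads) lies 19 mm behind it; z points along the fingers, y is the line along which they close (so a half turn about z gives the same grasp; the last joint's range is limited). The gripper opens to 88 mm and grips with 3 to 60 N. Pads are 19 mm wide; open, the fingers measure 130 mm over their backs; the gripper's body (78 mm by 193 mm) begins 47 mm behind the grasp point.
Start: joints at [-59.811, 20.546, 0.682, 0, -70.136, -16.507], TCP at [0.16, -0.656, 0.227] pointing down, gripper open.
Joint ranges: [-176.03, 176.03], [-82.01, 121.73], [-58.28, 71.71], [-173.87, 95.51], [-174.79, -0.11], [-173.66, 173.66]. Speed limits (degrees/s): [136.94, 136.94, 172.46, 180, 180, 180].

### API

Orientations are given as a 3x3 rotation matrix whose columns are the frame's x, y, z axes.
In Python, from rig import robot gives the robot as it stands. Calls block until the motion is done:
- robot.goto(position, orientation): joint-space move of the TCP to a pose.
- robot.servo_line(position, ori=None, speed=0.15): straight line of the TCP; ori=None keeps the orientation; speed is the mean speed in m/s.
- robot.movej(angles): joint-space move.
- robot.move_gripper(opening): opening from 0.0 (shut) to 1.0 (fully open); the grip force is fixed at half the most; returns when the fingers have stopped.
- robot.dwell(seconds).
- robot.ik(position, orientation): joint angles nearest the present ones, or None.
- robot.grab_frame(name): name is "scene" or "side" or "wrist"; returns (picture, depth): 420x560x3 uint8, red, green, blue; 420x560 float32, m along the optical axis (not along the pixel's ray), 0 where there is no reading.
- robot.camera_info(name): a dict with "vfov" (degrees; the focal length in pixels is half the picture's height over the tangent of half this angle, whatever the lens; pixels are square), "cx", "cy" (the principal point, pixels), "view" (4x4, takes a point from world to camera coordinates); the wrist camera has in their place "T_tool_cam" (4x4, takes a point from camera to tool coordinates, whose origin is the TCP and whose axes are the flange's). Camera axes: x right, y down, z forward; pixel columns grow to the right and rows downward; lengths in m; the calibration is good to about 2 mm. A picture is of the moment at which its call begins: read the wrist's pose just before it. camera_info takes no time and is no camera call.
A pose or a line that the arm cannot do raises robot.Unreachable and nothing moves.
- robot.job_done(): hands the job in; it is judged then, once.
Readings, each from a call of its own:
- robot.read_t(): time.
- robot.read_qpos(): joint angles.
- robot.read_qvel(): joint speeds.
- robot.read_effort(): joint torques, N m.
- robot.read_position(): TCP position.
- robot.read_tcp_rot(): TCP orientation.
- robot.read_force(): force on the tool from outside, world axes, zero at the start.
- robot.read_ft_torque(): the same for the moment, N m.
- robot.read_grip_width(): opening from 0.0 (shut) to 1.0 (fully open).
- robot.read_finger_force(): force on a finger pad.
Only numpy, scipy, OpenCV 4.12 (cv2) and the standard library are available. Lean on these libraries where they do the work, as an engineer would, in place of code of your own. Each camera call takes 0.05 s, during which the arm holds its last target. There are 200 camera calls.

### The job

Three spring shock mounts stand in a row on the test board, each with a blue pad on top and a red tag in front of it. Press the pads with the fingertips one after another from left to right as the robot sees them, each down by about a centimetre, to feel which is softest; then push the softest mount's red tag all the way down and leave the other two tags up. Only press: do not pick up or shift the nuts, bolt and tape measure standing around the mounts.

Things in the scene. Friction and masses are not known exactly. Their poses are not given: they have to be found in the camera images.
- board: plywood test board 180 x 390 x 12 mm, fixed on the bench, its place and yaw change; three mounts in a row on it, 130 mm apart, each on a grey plate 160 x 78 x 8 mm, tag at the robot end, pad 80 mm farther. Which mount sits where, so which is softest, changes unseen. Origin: centre of its underside; +y along the row to the left mount, +x away from the robot, z up.
- pad_left (a point): centre of the top face of the left pad (round, blue rim, black rubber face, 56 mm across, 10 mm thick) while it is up, about 72 mm above the bench; the point does not follow the pad down
- tag_left_top (a point): centre of the top of the left mount's red tag (head 28 x 38 x 8 mm); moves with the tag, about 72 mm above the bench when up
- tag_left (a joint): how far the left tag is pushed down, m: 0 up; slides straight down against about 3 N of friction and stays where it is left. On the softest mount it goes down to its stop at 0.020; on the other two an interlock blocks it at about 0.0065, and a tag left like that spoils the job
- pad_middle (a point): centre of the top face of the middle pad (round, blue rim, black rubber face, 56 mm across, 10 mm thick) while it is up, about 72 mm above the bench; the point does not follow the pad down
- tag_middle_top (a point): centre of the top of the middle mount's red tag (head 28 x 38 x 8 mm); moves with the tag, about 72 mm above the bench when up
- tag_middle (a joint): how far the middle tag is pushed down, m: 0 up; slides straight down against about 3 N of friction and stays where it is left. On the softest mount it goes down to its stop at 0.020; on the other two an interlock blocks it at about 0.0065, and a tag left like that spoils the job
- pad_right (a point): centre of the top face of the right pad (round, blue rim, black rubber face, 56 mm across, 10 mm thick) while it is up, about 72 mm above the bench; the point does not follow the pad down
- tag_right_top (a point): centre of the top of the right mount's red tag (head 28 x 38 x 8 mm); moves with the tag, about 72 mm above the bench when up
- tag_right (a joint): how far the right tag is pushed down, m: 0 up; slides straight down against about 3 N of friction and stays where it is left. On the softest mount it goes down to its stop at 0.020; on the other two an interlock blocks it at about 0.0065, and a tag left like that spoils the job
- pad_1 (a joint): how far one of the three pads is pressed down, m (its number does not tell its place; the pad being pressed reads above 0): 0 up, 0.016 at its stop; a spring brings it back up. Every pad starts to move at about 1 N; pressed 10 mm, the softest pushes back with about 2.5 N, the next with about 4.5 N, the stiffest with about 8 N
- pad_2 (a joint): how far one of the three pads is pressed down, m (its number does not tell its place; the pad being pressed reads above 0): 0 up, 0.016 at its stop; a spring brings it back up. Every pad starts to move at about 1 N; pressed 10 mm, the softest pushes back with about 2.5 N, the next with about 4.5 N, the stiffest with about 8 N
- pad_3 (a joint): how far one of the three pads is pressed down, m (its number does not tell its place; the pad being pressed reads above 0): 0 up, 0.016 at its stop; a spring brings it back up. Every pad starts to move at about 1 N; pressed 10 mm, the softest pushes back with about 2.5 N, the next with about 4.5 N, the stiffest with about 8 N
- nut_big: loose steel hexagon nut, 36 x 41 x 29 mm, standing on the board between the left and middle mounts; origin at the centre of its underside. To be left alone
- nut_mid: loose steel hexagon nut, 30 x 34 x 24 mm, standing on the board between the middle and right mounts; origin at the centre of its underside. To be left alone
- bolt: loose steel bolt standing on its head, 68 mm high, head 34 mm across, on the bench behind the board; origin at the centre of its underside. To be left alone
- tape_measure: loose yellow tape measure, 34 x 80 x 64 mm, on the bench behind the board; origin at the centre of its underside. To be left alone

How it is judged (in metres and radians):
On the way, in this order (a step that is already met when the one before it is completed fails the run):
1. the left pad is pressed down (6 mm or more): a pad is down while the fingers are over the left one (horizontal distance between the grasp point and pad_left below 0.05 m and value of joint any of pad_1, pad_2, pad_3 above 0.006 m), for 0.05 s.
2. the middle pad is pressed down (6 mm or more): a pad is down while the fingers are over the middle one (horizontal distance between the grasp point and pad_middle below 0.05 m and value of joint any of pad_1, pad_2, pad_3 above 0.006 m), for 0.05 s.
3. the right pad is pressed down (6 mm or more): a pad is down while the fingers are over the right one (horizontal distance between the grasp point and pad_right below 0.05 m and value of joint any of pad_1, pad_2, pad_3 above 0.006 m), for 0.05 s.
4. after that, a tag is pushed all the way down (only the softest mount's tag can go that far) (value of joint any of tag_left, tag_middle, tag_right above 0.015 m), for 0.1 s.
At the end, for the whole second after the job is handed in: The softest mount's tag is down by at least 15 of its 20 mm, the other two tags are up (within 4 mm), all three pads have sprung back up (within 2 mm), and the nuts, bolt and tape measure are at rest within 15 mm of where they stood (value of joint any of tag_left, tag_middle, tag_right above 0.015 m and (value of joint each of tag_left, tag_middle below 0.004 m or value of joint each of tag_middle, tag_right below 0.004 m or value of joint each of tag_left, tag_right below 0.004 m) and value of joint each of pad_1, pad_2, pad_3 below 0.002 m and distance of each of nut_big, nut_mid, bolt, tape_measure from where it was at the start of the episode below 0.015 m and linear speed of each of nut_big, nut_mid, bolt, tape_measure below 0.01 m/s); the robot touches nothing.
It fails at once if the larger hexagon nut is moved more than 15 mm (distance of nut_big from where it was at the start of the episode above 0.015 m).
It fails at once if the smaller hexagon nut is moved more than 15 mm (distance of nut_mid from where it was at the start of the episode above 0.015 m).
It fails at once if the standing bolt is moved more than 15 mm (distance of bolt from where it was at the start of the episode above 0.015 m).
It fails at once if the yellow tape measure is moved more than 15 mm (distance of tape_measure from where it was at the start of the episode above 0.015 m).
It fails at once if two tags are pushed down (each more than 4 mm) (value of joint each of tag_left, tag_middle above 0.004 m or value of joint each of tag_middle, tag_right above 0.004 m or value of joint each of tag_left, tag_right above 0.004 m).
It also fails if it takes over 45 s, if anything falls off the work surface, if the arm or the gripper's body presses on something with over 40 N, if the wrist force passes 120 N, or if a joint passes its speed limit or range.

## Working session

There is one attempt and no reset: what is moved stays moved. The work goes in short steps, each a Python script; the robot and the scene stay as the last script left them, time stands still between calls to the robot, and variables do not carry over. Pictures are saved under pics/ and viewed, at most 10 in all, crops included, and the job is handed in when it is done.

```bash
mkdir -p pics; ls; python3 - <<'E'
from rig import robot
import cv2,numpy as np
a,d=robot.grab_frame("scene");b,e=robot.grab_frame("side")
cv2.imwrite("pics/a.png",a[:,:,::-1]);cv2.imwrite("pics/b.png",b[:,:,::-1])
np.savez("f.npz",a=a,d=d,b=b,e=e)
for n in("scene","side"):print(n,robot.camera_info(n))
print(robot.read_t(),robot.read_tcp_rot(),robot.read_force())
E
```

```text
pics
scene {'vfov': 49.99527074455044, 'cx': 279.3445436455179, 'cy': 211.17340139109112, 'view': array([[ 0.46600832, -0.88476778, -0.00471506, -0.41577803],
       [-0.65620443, -0.34203927, -0.6726105 ,  0.37154676],
       [ 0.59349136,  0.31653613, -0.73998168,  0.62360354],
       [ 0.        ,  0.        ,  0.        ,  1.        ]])}
side {'vfov': 56.891533423475224, 'cx': 280.57656498846427, 'cy': 205.37159201926917, 'view': array([[ 0.98157949, -0.18975967, -0.0222031 , -0.60430793],
       [-0.13859849, -0.62726476, -0.76637417,  0.01329172],
       [ 0.13149969,  0.75533448, -0.64201063,  0.96312217],
       [ 0.        ,  0.        ,  0.        ,  1.        ]])}
0.1 [[-9.71651258e-01 -2.36418284e-01 -4.76405220e-04]
 [-2.36418730e-01  9.71650220e-01  1.42637886e-03]
 [ 1.25677194e-04  1.49857393e-03 -9.99998869e-01]] [ 0.10382479  0.00472916 -0.01029534]
```

View pics/a.png

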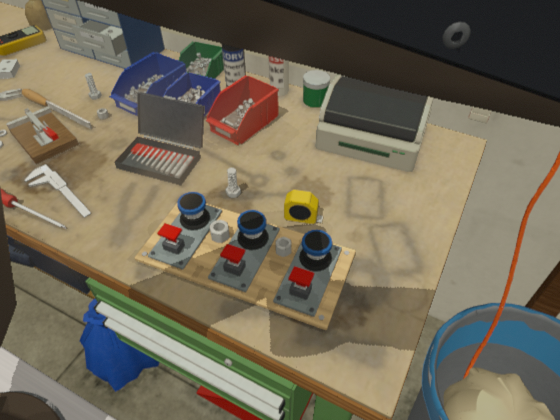

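View pics/b.png

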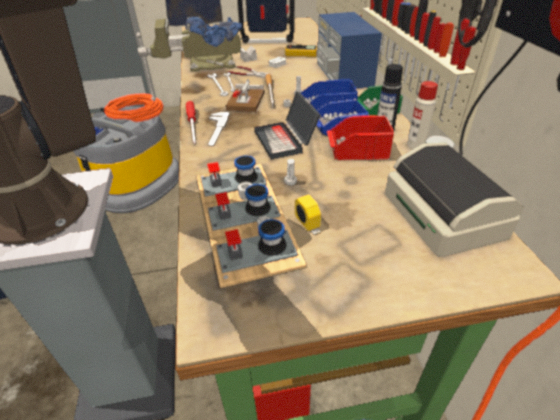

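The scene view shows the tags at about (170,232), (234,255) and (300,277). The pads are at about (191,203), (252,222) and (316,243). Next I locate them using depth and height.

```bash
cat > loc.py <<'E'
import numpy as np,cv2
from rig import robot
def cloud(n,d):
    c=robot.camera_info(n);f=d.shape[0]/2/np.tan(np.radians(c["vfov"]/2))
    v,u=np.mgrid[:d.shape[0],:d.shape[1]]
    P=np.stack([(u-c["cx"])/f*d,(v-c["cy"])/f*d,d],-1)
    T=np.linalg.inv(c["view"]);return P@T[:3,:3].T+T[:3,3]
def ray(n,u,v,z,h=420):
    c=robot.camera_info(n);f=h/2/np.tan(np.radians(c["vfov"]/2))
    T=np.linalg.inv(c["view"]);r=T[:3,:3]@[(u-c["cx"])/f,(v-c["cy"])/f,1];o=T[:3,3]
    return o+r*(z-o[2])/r[2]
E
python3 - <<'E'
from loc import *
F=np.load("f.npz")
B={"scene":(150,185,345,300),"side":(200,150,295,262)}
for n,i,dd in(("scene",F["a"],F["d"]),("side",F["b"],F["e"])):
    P=cloud(n,dd);x0,y0,x1,y1=B[n]
    box=np.zeros(dd.shape,bool);box[y0:y1,x0:x1]=1
    box&=dd>0
    hsv=cv2.cvtColor(i,cv2.COLOR_RGB2HSV);H,S,V=[hsv[...,k].astype(int) for k in range(3)]
    red=box&((H<8)|(H>172))&(S>130)&(V>60)
    blue=box&(H>95)&(H<125)&(S>110)
    for nm,m in(("red",red),("blue",blue)):
        k,L,st,ce=cv2.connectedComponentsWithStats(cv2.morphologyEx(m.astype(np.uint8),cv2.MORPH_CLOSE,np.ones((3,3))))
        for j in range(1,k):
            if st[j,4]<40: continue
            q=P[(L==j)&m];z=q[:,2]
            t=q[z>np.percentile(z,95)-.006]
            lo,hi=np.percentile(t,3,0),np.percentile(t,97,0)
            # whole top disc region ellipse for pads
            s=""
            if nm=="blue":
                c=max(cv2.findContours((L==j).astype(np.uint8),0,2)[0],key=cv2.contourArea)
                s=ce[j].round(1)
            print(n,nm,st[j],"z95",np.percentile(z,95).round(4),"mid",((lo+hi)/2).round(4),"mean",t.mean(0).round(4),"ext",(hi-lo).round(3),s)
E
```

```text
scene red [158 224  24  18 268] z95 0.0736 mid [ 0.4415 -0.009   0.0711] mean [ 0.4407 -0.0094  0.0717] ext [0.026 0.036 0.005] 
scene red [220 244  25  20 309] z95 0.0735 mid [ 0.4534 -0.138   0.0714] mean [ 0.4527 -0.1381  0.0717] ext [0.026 0.036 0.005] 
scene red [289 266  25  21 346] z95 0.0738 mid [ 0.4653 -0.2668  0.0718] mean [ 0.4647 -0.267   0.0718] ext [0.027 0.035 0.005] 
scene blue [178 193  27  22 192] z95 0.0741 mid [ 0.5198 -0.0027  0.0715] mean [ 0.5132 -0.0104  0.0716] ext [0.051 0.05  0.006] [192.4 206.9]
scene blue [238 210  28  24 232] z95 0.0737 mid [ 0.5326 -0.1305  0.0711] mean [ 0.5268 -0.1339  0.0716] ext [0.051 0.05  0.005] [251.5 224.6]
scene blue [302 230  30  26 273] z95 0.0738 mid [ 0.5444 -0.2598  0.0713] mean [ 0.5394 -0.2617  0.0716] ext [0.051 0.05  0.005] [316.3 245.1]
side red [207 162  13  13 121] z95 0.0724 mid [ 0.4436 -0.0089  0.0702] mean [ 0.4436 -0.0103  0.0706] ext [0.026 0.036 0.005] 
side red [215 192  15  16 145] z95 0.0725 mid [ 0.4554 -0.1387  0.0702] mean [ 0.4556 -0.1402  0.0707] ext [0.025 0.035 0.006] 
side red [225 230  16  18 202] z95 0.0726 mid [ 0.4673 -0.268   0.0705] mean [ 0.4671 -0.2693  0.071 ] ext [0.025 0.034 0.005] 
side blue [235 158  20  12  98] z95 0.0722 mid [ 0.5228 -0.0098  0.0697] mean [ 0.5211 -0.0165  0.0704] ext [0.046 0.037 0.006] [244.6 164.8]
side blue [246 185  21  16 127] z95 0.0725 mid [ 0.534  -0.1354  0.0699] mean [ 0.534  -0.1452  0.0704] ext [0.045 0.044 0.006] [256.6 195.2]
side blue [259 223  26  17 172] z95 0.0732 mid [ 0.5462 -0.2678  0.0706] mean [ 0.5452 -0.2743  0.0709] ext [0.047 0.038 0.006] [271.3 233.4]
```

The two views agree to about 2 mm. Heights are about 72 mm, the spacing is about 130 mm, and the board yaw is about 5.3°. I press the left pad first and log the force.

```bash
cat > act.py <<'E'
from loc import *
TAG=dict(left=(.4425,-.0090),middle=(.4544,-.1385),right=(.4663,-.2675))
d=np.array(TAG["left"])-TAG["right"];yb=d/np.linalg.norm(d);xb=np.array([yb[1],-yb[0]])
PAD={k:np.array(v)+.08*xb for k,v in TAG.items()}
R=np.array([[-xb[0],yb[0],0],[-xb[1],yb[1],0],[0,0,-1]])
def force(n=5):
    q=[]
    for _ in range(n): robot.dwell(.02);q.append(robot.read_force())
    return np.mean(q,0)
def press(xy,zs,top=.11):
    robot.goto([*xy,top],R)
    robot.servo_line([*xy,.078],speed=.1);robot.dwell(.2);f0=force()
    for z in zs:
        robot.servo_line([*xy,z],speed=.03);f=force()
        print("z %.4f"%robot.read_position()[2],"F",(f-f0).round(2),flush=True)
        if abs(f[2]-f0[2])>15: break
    robot.servo_line([*xy,top],speed=.1)
    print("t",robot.read_t())
E
python3 - <<'E'
from act import *
print(PAD,R)
robot.move_gripper(0);robot.goto([*PAD["left"],.15],R);print(robot.read_qpos(),robot.read_position())
press(PAD["left"],[.074,.072,.070,.068,.066,.064,.062])
E
```

```text
{'left': array([ 0.52216307, -0.00166545]), 'middle': array([ 0.53406307, -0.13116545]), 'right': array([ 0.54596307, -0.26016545])} [[-0.99578835 -0.09168187  0.        ]
 [-0.09168187  0.99578835  0.        ]
 [ 0.          0.         -1.        ]]
[ 2.13057234e+01  9.96864994e+00 -2.46311314e+01  3.59165425e-03
 -5.53993210e+01 -1.06092944e+02] [ 0.5222594  -0.00221062  0.15003541]
z 0.0739 F [0.22 0.01 0.94]
z 0.0721 F [0.29 0.55 1.67]
z 0.0701 F [ 0.52 -0.06  1.78]
z 0.0681 F [0.78 0.67 2.99]
z 0.0661 F [1.08 0.7  3.25]
z 0.0641 F [1.25 1.01 3.9 ]
z 0.0621 F [1.58 0.68 4.43]
t 8.2167
```

```bash
python3 - <<'E'
from act import *
for k in("middle","right"):
    print(k);press(PAD[k],[.074,.072,.070,.068,.066,.064,.062])
i,_=robot.grab_frame("scene");cv2.imwrite("pics/c.png",i[180:330,130:370,::-1].repeat(2,0).repeat(2,1))
E
```

```text
middle
z 0.0739 F [-0.29 -0.3  -0.15]
z 0.0721 F [ 0.04 -0.    1.22]
z 0.0700 F [ 0.35 -0.33  0.49]
z 0.0680 F [0.28 0.06 1.19]
z 0.0660 F [0.59 0.13 1.82]
z 0.0640 F [ 0.71 -0.13  2.08]
z 0.0620 F [0.27 0.5  2.35]
t 12.55
right
z 0.0739 F [-0.54 -0.35  0.25]
z 0.0722 F [ 0.18 -0.86  0.99]
z 0.0702 F [ 0.56 -0.48  2.79]
z 0.0682 F [ 0.81 -1.12  3.54]
z 0.0663 F [ 0.02 -0.81  4.95]
z 0.0644 F [-0.25 -0.18  6.6 ]
z 0.0626 F [-0.28  0.18  7.06]
t 16.8833
```

View pics/c.png

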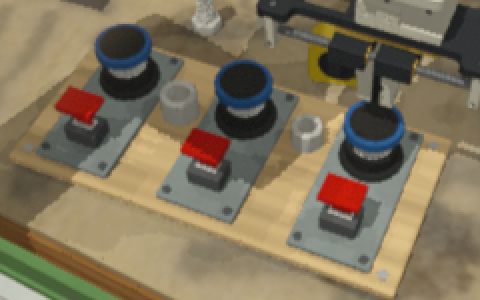

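The forces are 4.4 N (left), 2.35 N (middle) and 7.1 N (right), so the middle mount is softest. The picture shows all pads and tags up and the nuts undisturbed. Next I push the middle tag.

```bash
python3 - <<'E'
from act import *
xy=TAG["middle"]
robot.servo_line([*robot.read_position()[:2],.15])
robot.goto([*xy,.15],R)
press(xy,[.073,.068,.063,.058,.055,.053,.0515,.0505],top=.11)
robot.servo_line([*xy,.25]);robot.goto([.40,-.40,.3],R)
robot.dwell(.5)
i,d=robot.grab_frame("scene");cv2.imwrite("pics/d.png",i[150:330,130:370,::-1].repeat(2,0).repeat(2,1))
P=cloud("scene",d)
for u,v in((170,232),(234,255),(233,260),(300,277)):
    print(P[v-3:v+4,u-3:u+4].reshape(-1,3).mean(0).round(4))
E
```

```text
z 0.0729 F [-0.24  0.25 -0.44]
z 0.0678 F [ 0.03  0.01 -0.58]
z 0.0628 F [ 0.36  0.03 -0.4 ]
z 0.0578 F [-0.22  0.06 -0.58]
z 0.0549 F [ 0.16 -0.39 -0.32]
z 0.0529 F [ 0.25 -0.29 -0.54]
z 0.0522 F [-3.47  1.61 10.53]
z 0.0520 F [-6.84  3.48 22.  ]
t 22.7167
[ 0.4399 -0.0115  0.0721]
[ 0.4638 -0.1325  0.0487]
[ 0.4515 -0.1383  0.0518]
[ 0.4619 -0.2664  0.0722]
```

View pics/d.png

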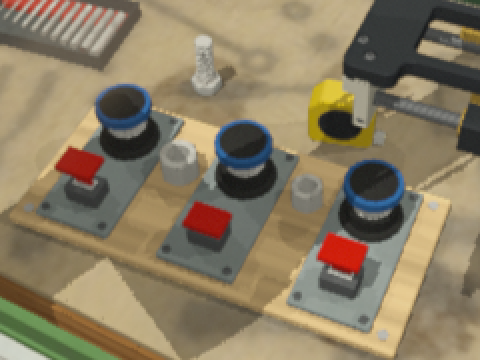

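The middle tag is fully down, with its top at 52 mm. The other two tags are at 72 mm, the pads are up and the loose parts are in place.

```bash
python3 -c "
from rig import robot
print(robot.read_force(),robot.read_position());print(robot.job_done())"
```

```text
[ 1.07913324 -0.49566077  0.14575043] [ 0.40013961 -0.39984489  0.30007026]
the job is handed in; nothing more can be done
None
```

I pressed the pads left to right, found the middle mount softest (about 2.4 N, against 4.4 N left and 7.1 N right), pushed its tag fully down, left the other two tags up, and handed the job in; the verdict was not shown.

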